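Pack the hold-down stand that has room and hold its plate pressed flush

ROBOT

A 6-joint arm with a two-finger parallel gripper is mounted at the origin on a cart in front of the work surface, level with it; the furniture and walls round the work are solid. World frame = base frame: x ahead of the robot, y to its left, z up, the work surface at z = 0. Lengths are in m, angles in degrees, forces in N, time in s.
With the tool pointing down it reaches from about 0.325 to 0.9 m from the base axis. Payload 6.1 kg.
Tool frame: the origin (TCP) lies on the mounting face of the last link; the fingertips stand 182 mm ahead of it and the grasp point (between the pads) lies 164 mm ahead of it; z points along the fingers, y is the line along which they close (so a half turn about z gives the same grasp; the last joint's range is limited). The gripper opens to 87 mm and grips with 3 to 60 N. Pads are 19 mm wide; open, the fingers measure 117 mm over their backs; the gripper's body (75 mm by 190 mm) begins 51 mm behind the grasp point.
Start: joints at [-83.371, 12.628, 87.462, -0, 79.91, -7.225], TCP at [0.15, -0.607, 0.405] pointing down, gripper open.
Joint ranges: [-170.65, 170.65], [-52.31, 119.04], [5.05, 147.46], [-71.25, 251.25], [11.57, 151.72], [-153.62, 153.62]. Speed limits (degrees/s): [147.25, 147.25, 172.46, 180, 180, 180].

INTERFACE

Orientations are given as [roll, pitch, yaw] about the fixed x, y, z axes, in that order (R = Rz(yaw) Ry(pitch) Rx(roll)).
In Python, from workcell import ctrl gives the robot as it stands.
- The arm moves only by the tool jog_arm, never from a script. Its argument "increments" is a list of rows, each a list of 2 entries, a list of its own where there are three numbers: the shift along the tool's x, y, z in m, then the turn, a rotation vector about the tool's x, y, z in degrees. A call has 1 to 12 rows; each row shifts and turns the commanded pose from where the row before left it, along the tool's axes as they then stand; what a row does not reach is not made up. A row lasts 1/10 s, in which the tool goes at most 50 mm and 8.59 degrees, less where a joint would pass 70% of its speed; a pose out of reach is approached as far as the arm can. A call with a gripper value outside its range is refused whole. "fingers" is the closure, from 0 (fully open) to 1 (shut), set as the call begins (left out, the last holds). The fingers move at their own pace and stop on an object; "squeeze" is the grip in N (left out, the last holds). Time passes only in rows, so rows that do not move let the fingers close. It gives the time, the measured TCP pose, the force, the opening and the grip force at its end, in the units of the state.
- ctrl.observe(): the state, without advancing time (a new reading comes with each control period).
- ctrl.grab_frame(name): name is "scene" or "side" or "wrist"; returns a dict with "img" (420x560x3 uint8, red, green, blue), "vertical_fov" (degrees; the focal length in pixels is half the picture's height over the tangent of half this angle, whatever the lens; pixels are square), "cx", "cy" (the principal point, pixels), "dist_coeffs" ([k1, k2, p1, p2, k3] as OpenCV has them; the pictures are not rectified), "T" (4x4, takes a point from camera to world coordinates). Camera axes: x right, y up, looking along -z (the intrinsics and any distortion apply to the point x, -y, -z); pixel columns grow to the right and rows downward; lengths in m; the calibration is good to about 2 mm. A picture is of the moment at which its call begins. There is no depth.
- ctrl.close_job(): hands the job in; it is judged then, once.
The state is a dict: "clock": time; "joint_pos": joint angles; "qd": joint speeds; "effort": joint torques, N m; "tcp_pos": TCP position; "tool_rot": TCP orientation; "wrist_force": force on the tool from outside, world axes, zero at the start; "moment": the same for the moment, N m; "grip_width": finger opening in m; "finger_force": force on a finger pad.
Only numpy, scipy, OpenCV 4.12 (cv2) and the standard library are available. Lean on these libraries where they do the work, as an engineer would, in place of code of your own. Each camera call takes 0.05 s, during which the arm holds its last target. There are 200 camera calls.

TASK

Two spring hold-down stands look alike, but only one has a gap under its steel pressure plate tall enough for the flat steel packing strip. From its open front, slide the strip lengthwise into that gap, straight and about centred between the posts, until it meets the stop bar at the back, and let go of it; then press the plate down flush onto the strip with your fingertips and finish while still firmly holding it down. Leave the other stand and the tin, carton and pine block alone.

Things in the scene. Friction and masses are not known exactly. Their poses are not given: they have to be found in the camera images.
- packing: Flat bar offcut of dark steel, the packing strip: 124 x 40 x 10 mm, about 0.4 kg, lying flat on the bench; origin: centre of its underside, x along its length, z up. Both ends serve alike.
- wide_stand: Fixed tall-gap stand: blue base 6 mm thick (x -80 to 45, y -65 to 65 mm); stop bar on the back of the base, 10 mm high, face at x = 27; two posts (10 mm thick, 18 mm nuts, tops 44 mm above the bench) at x = 0, y = -45 and 45 carry the plate. Origin on the bench below the plate's centre; z up, x from the open front (robot's side) to the stop. Gap under the plate: the tall one (17 mm).
- wide_plate: Steel pressure plate of the tall-gap stand, yellow spot in the middle, 50 x 120 x 8 mm (x by y), always level; origin: centre of its underside, axes as its stand. Springs hold it up against the nuts, underside 17 mm above the base; it slides only straight down, against about 2 N at rest and 0.15 N more per mm. Pressed onto the 10 mm strip it goes down 7 mm.
- narrow_stand: Fixed low-gap stand: blue base 6 mm thick (x -80 to 45, y -65 to 65 mm); stop bar on the back of the base, 10 mm high, face at x = 27; two posts (10 mm thick, 18 mm nuts, tops 44 mm above the bench) at x = 0, y = -45 and 45 carry the plate. Origin on the bench below the plate's centre; z up, x from the open front (robot's side) to the stop. Gap 6 mm: too low.
- narrow_plate: Steel pressure plate of the low-gap stand, yellow spot in the middle, 50 x 120 x 8 mm (x by y), always level; origin: centre of its underside, axes as its stand. Springs hold it up against the nuts, underside 6 mm above the base; it slides only straight down, against about 2 N at rest and 0.15 N more per mm.
- tin: Round flat tin, green and white, 66 mm across, 26 mm high, loose bystander; origin: centre of its underside.
- carton: Small white carton, 50 x 76 x 26 mm, loose bystander; origin: centre of its underside.
- pine: Sawn pine block, 46 x 92 x 34 mm, loose bystander; origin: centre of its underside.

How it is judged:
By the outcome, as a careful person would: the job done as asked, in the order asked, and still so for the second after the job is handed in, while the arm keeps its last pose, push and grip.
It also fails if it takes over 48 s, if anything falls off the work surface, if the arm or the gripper's body presses on something with over 40 N, if the wrist force passes 120 N, or if a joint passes its speed limit or range.

## Working session

There is one attempt and no reset: what is moved stays moved. The work goes in short steps, Python scripts to look and compute and a tool call to move; the robot and the scene stay as the last step left them, time stands still between calls to the robot, and variables do not carry over. Pictures are saved under pics/ and viewed, at most 10 in all, crops included, and the job is handed in when it is done.

Besides the shell and the picture viewer there is one more tool, called as name(argument=value, ...) on one line, values as JSON. jog_arm: Moves the arm, as the interface text tells. Its arguments: {"type":"object","properties":{"increments":{"type":"array","items":{"type":"array"}},"fingers":{"type":"number"},"squeeze":{"type":"number"}},"required":["increments"]}

```bash
mkdir -p pics; cat > h.py <<'E'
from workcell import ctrl
import numpy as np, cv2, json, pickle
def grab(name,out):
    f=ctrl.grab_frame(name); cv2.imwrite(f'pics/{out}.png',f['img'][:,:,::-1]); pickle.dump(f,open(f'pics/{out}.pkl','wb')); return f
def K(f):
    fl=210/np.tan(np.radians(f['vertical_fov'])/2); return np.array([[fl,0,f['cx']],[0,fl,f['cy']],[0,0,1.]])
def px2w(f,uv,z):
    p=cv2.undistortPoints(np.array(uv,float).reshape(-1,1,2),K(f),np.array(f['dist_coeffs'],float)).reshape(-1,2)
    T=np.array(f['T']); d=np.c_[p[:,0],-p[:,1],-np.ones(len(p))]@T[:3,:3].T; o=T[:3,3]
    return o+d*((z-o[2])/d[:,2])[:,None]
def w2px(f,P):
    T=np.array(f['T']); q=(np.array(P,float)-T[:3,3])@T[:3,:3]
    q=q*[1,-1,-1]
    return cv2.projectPoints(q.reshape(-1,1,3),np.zeros(3),np.zeros(3),K(f),np.array(f['dist_coeffs'],float))[0].reshape(-1,2)
E
python3 - <<'E'
from h import *
print(ctrl.observe())
a=grab('scene','s0');b=grab('side','d0')
for f in(a,b): print(np.round(f['T'],3).tolist(),f['vertical_fov'],f['dist_coeffs'])
E
```

```text
{'clock': 0.0, 'joint_pos': array([-8.33714101e+01,  1.26760850e+01,  8.75232137e+01, -3.44082816e-04,
        7.99106239e+01, -7.22477077e+00]), 'qd': array([ 0.01167075, -0.05723478,  0.02727576,  0.04942492,  0.01923115,
       -0.03718744]), 'effort': array([-1.92419553e-03, -4.94616079e+01, -3.87374067e+01,  6.97576907e-02,
        5.69728401e-02, -1.79029798e-04]), 'tcp_pos': array([ 0.14961656, -0.6065638 ,  0.40365137]), 'tool_rot': array([-1.79890908e+02, -1.34881351e-02,  1.38534085e+01]), 'wrist_force': array([-0.47772428,  0.11688921,  0.21531743]), 'moment': array([ 0.04420874, -0.02932358, -0.00503406]), 'finger_force': 0.0, 'grip_width': 0.08701708504175397}
[[0.486, 0.363, -0.795, -0.151], [-0.874, 0.193, -0.446, -0.614], [-0.008, 0.912, 0.411, 0.412], [0.0, 0.0, 0.0, 1.0]] 52.34856669122632 [-0.05894138  0.          0.          0.          0.        ]
[[-0.979, 0.095, -0.18, 0.323], [-0.202, -0.544, 0.814, 0.862], [-0.021, 0.834, 0.552, 0.772], [0.0, 0.0, 0.0, 1.0]] 44.870210770862805 [-0.08640893  0.          0.          0.          0.        ]
```

View pics/s0.png

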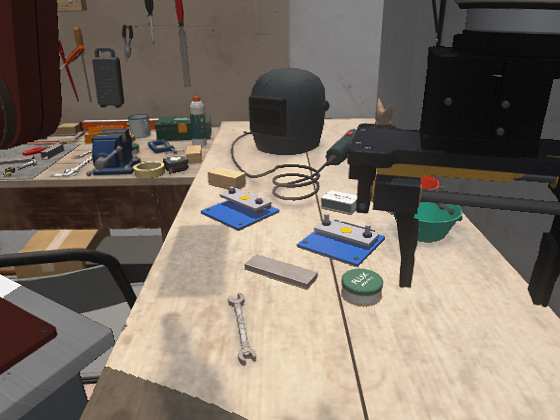

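View pics/d0.png

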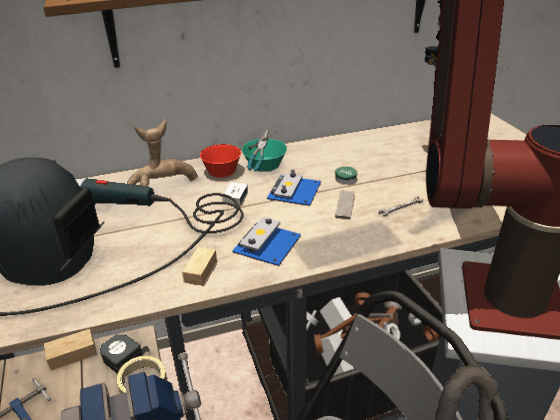

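The scene shows the strip at about (281,271), one stand at (240,207), the other at (342,238), and the tin at (362,285). I'll enlarge both views.

```bash
python3 - <<'E'
import cv2
a=cv2.imread('pics/s0.png')[180:300,190:390];cv2.imwrite('pics/s0c.png',cv2.resize(a,None,fx=4,fy=4,interpolation=2))
a=cv2.imread('pics/d0.png')[160:280,220:370];cv2.imwrite('pics/d0c.png',cv2.resize(a,None,fx=5,fy=5,interpolation=2))
E
```

```text
(no output)
```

View pics/s0c.png

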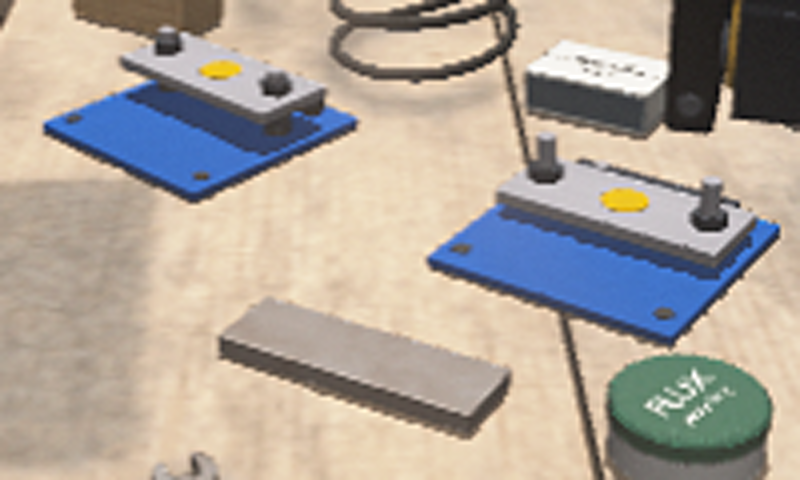

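View pics/d0c.png

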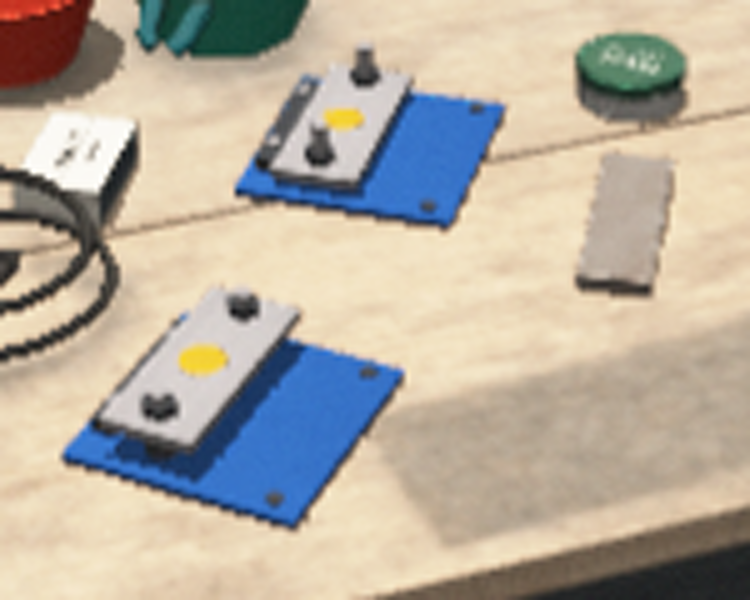

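```bash
python3 - <<'E'
from h import *
from scipy.optimize import least_squares
s=pickle.load(open('pics/s0.pkl','rb'));d=pickle.load(open('pics/d0.pkl','rb'))
S=lambda p:np.array(p)/4+[190-.4,180-.4]
D=lambda p:np.array(p)/5+[220-.4,160-.4]
print('strip s',px2w(s,S([(220,338),(268,299),(512,375),(472,415)]),.01).round(4).tolist())
print('strip d',px2w(d,D([(605,153),(675,158),(655,290),(578,280)]),.01).round(4).tolist())
print('base s FL FR BR',px2w(s,S([(45,124),(195,192),(357,120)]),.006).round(4).tolist())
print('base d BL FL FR',px2w(d,D([(65,456),(298,522),(403,374)]),.006).round(4).tolist())
print('spot z31',px2w(s,S([(221,69)]),.031).round(4),px2w(d,D([(203,360)]),.031).round(4))
print('narrow spot z20',px2w(s,S([(625,200)]),.020).round(4),px2w(d,D([(344,119)]),.020).round(4))
print('nbase d',px2w(d,D([(237,190),(447,226),(505,105),(303,75)]),.006).round(4).tolist())
print('tin',px2w(s,S([(690,405)]),.026).round(4),px2w(d,D([(631,63)]),.026).round(4))
E
```

```text
strip s [[0.374, -0.2436, 0.01], [0.4122, -0.2445, 0.01], [0.4083, -0.3683, 0.01], [0.374, -0.3663, 0.01]]
strip d [[0.4097, -0.3588, 0.01], [0.3705, -0.3602, 0.01], [0.3707, -0.2295, 0.01], [0.4111, -0.2317, 0.01]]
base s FL FR BR [[0.5197, -0.0283, 0.006], [0.4907, -0.1504, 0.006], [0.6072, -0.181, 0.006]]
base d BL FL FR [[0.6373, -0.0478, 0.006], [0.5174, -0.0201, 0.006], [0.4885, -0.1407, 0.006]]
spot z31 [[ 0.5839 -0.106   0.031 ]] [[ 0.581  -0.1021  0.031 ]]
narrow spot z20 [[ 0.5617 -0.3586  0.02  ]] [[ 0.5583 -0.3539  0.02  ]]
nbase d [[0.6073, -0.2919, 0.006], [0.487, -0.2762, 0.006], [0.4729, -0.4079, 0.006], [0.5962, -0.4221, 0.006]]
tin [[ 0.3997 -0.4489  0.026 ]] [[ 0.4029 -0.4345  0.026 ]]
```

The left, farther stand (scene spot at about (245,197)) has the tall gap. It sits at about (0.5825,-0.104) with yaw about -13.4°. The strip is at about (0.391,-0.300), lying along y. I'm moving above the strip with tool yaw 90.

jog_arm(increments=[[[0,0,0],[0,0,-8.5]],[[0,0,0],[0,0,-8.5]],[[0,0,0],[0,0,-8.5]],[[0,0,0],[0,0,-8.5]],[[0,0,0],[0,0,-8.5]],[[0,0,0],[0,0,-8.5]],[[0,0,0],[0,0,-8.5]],[[0,0,0],[0,0,-8.5]],[[0,0,0],[0,0,-8.2]]], fingers=0)

```text
clock: 1.0
tcp_pos: [0.1497, -0.6066, 0.4041]
tool_rot: [-180.0, -0.1, 90.4]
wrist_force: [-0.4, 0.8, 0.4]
grip_width: 0.0871
finger_force: 0.0
```

jog_arm(increments=[[[0.029,0.022,0.0136],[0,0,0]],[[0.029,0.022,0.0136],[0,0,0]],[[0.029,0.022,0.0136],[0,0,0]],[[0.029,0.022,0.0136],[0,0,0]],[[0.029,0.022,0.0136],[0,0,0]],[[0.029,0.022,0.0136],[0,0,0]],[[0.029,0.022,0.0136],[0,0,0]],[[0.029,0.022,0.0136],[0,0,0]],[[0.029,0.022,0.0136],[0,0,0]],[[0.029,0.022,0.0136],[0,0,0]],[[0.029,0.022,0.0136],[0,0,0]],[[0,0,0],[0,0,0]]])

```text
clock: 2.2
tcp_pos: [0.3921, -0.2838, 0.2526]
tool_rot: [-179.8, -0.3, 90.3]
wrist_force: [-1.2, -0.2, 0.0]
grip_width: 0.0872
finger_force: 0.0
```

```bash
python3 - <<'E'
from h import *
o=ctrl.observe();print(o['tcp_pos'],o['tool_rot'],o['joint_pos'].round(1))
f=grab('wrist','w1');print(np.round(f['T'],3).tolist())
print(w2px(f,[[.371,-.238,.01],[.411,-.238,.01],[.411,-.362,.01],[.371,-.362,.01]]).round(0).tolist())
E
```

```text
[ 0.39206866 -0.28375309  0.25262716] [-179.8405637    -0.26122622   90.27820662] [-4.530e+01  3.200e+00  1.155e+02  1.000e-01  6.160e+01 -4.560e+01]
[[1.0, -0.006, 0.001, 0.392], [0.005, 0.959, 0.285, -0.204], [-0.002, -0.285, 0.959, 0.232], [0.0, 0.0, 0.0, 1.0]]
[[245.0, 160.0], [312.0, 161.0], [306.0, 337.0], [249.0, 337.0]]
```

View pics/w1.png

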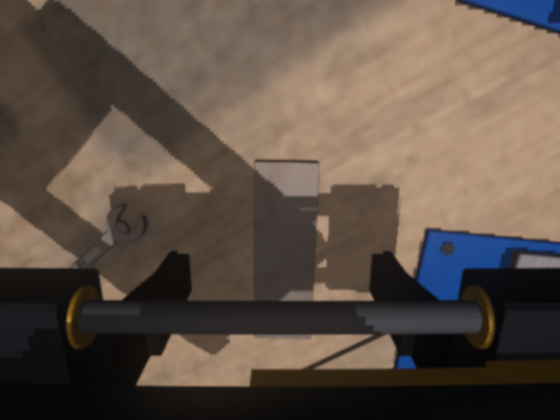

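The wrist view shows the strip's top corners at (254,161), (319,162), (311,337) and (255,337).

```bash
python3 - <<'E'
from h import *
f=pickle.load(open('pics/w1.pkl','rb'))
P=px2w(f,[(254,161),(319,162),(311,337),(255,337),(254,250),(315.5,250)],.01);print(P.round(4))
E
```

```text
[[ 0.3762 -0.2383  0.01  ]
 [ 0.4154 -0.2387  0.01  ]
 [ 0.4142 -0.3617  0.01  ]
 [ 0.375  -0.362   0.01  ]
 [ 0.3753 -0.2961  0.01  ]
 [ 0.4151 -0.2959  0.01  ]]
```

jog_arm(increments=[[[-0.004,0.003,0.01],[0,0,0.8]],[[0,0,0.02],[0,0,0]],[[0,0,0.02],[0,0,0]],[[0,0,0.0125],[0,0,0]],[[0,0,0.005],[0,0,0]],[[0,0,0],[0,0,0]],[[0,0,0],[0,0,0]]])

```text
clock: 2.95
tcp_pos: [0.3945, -0.2922, 0.1883]
tool_rot: [180.0, 0.0, 89.2]
wrist_force: [0.3, -0.1, -0.1]
grip_width: 0.0869
finger_force: 0.0
```

jog_arm(increments=[[[0,0,0],[0,0,0]],[[0,0,0],[0,0,0]],[[0,0,0],[0,0,0]],[[0,0,0],[0,0,0]],[[0,0,0],[0,0,0]],[[0,0,0],[0,0,0]],[[0,0,0],[0,0,0]],[[0,0,0],[0,0,0]],[[0,0,0],[0,0,0]],[[0,0,0],[0,0,0]]], fingers=1, squeeze=40)

```text
clock: 3.95
tcp_pos: [0.3944, -0.2916, 0.1876]
tool_rot: [180.0, -0.0, 89.3]
wrist_force: [0.8, -0.1, 0.3]
grip_width: 0.0396
finger_force: 40.0
```

The pads overlap the strip by only about 4 mm, so I'm regripping a little lower and further back.

jog_arm(increments=[[[0,0,0],[0,0,0]],[[0,0,0],[0,0,0]],[[0,0,0],[0,0,0]],[[0.004,0,0.003],[0,0,0]],[[0,0,0],[0,0,0]],[[0,0,0],[0,0,0]]], fingers=0.4)

```text
clock: 4.55
tcp_pos: [0.3943, -0.2873, 0.1844]
tool_rot: [-180.0, -0.0, 89.3]
wrist_force: [-0.5, -0.8, 0.0]
grip_width: 0.0523
finger_force: 0.0
```

jog_arm(increments=[[[0,0,0],[0,0,0]],[[0,0,0],[0,0,0]],[[0,0,0],[0,0,0]],[[0,0,0],[0,0,0]],[[0,0,0],[0,0,0]],[[0,0,0],[0,0,0]],[[0,0,-0.01],[0,0,0]],[[0,0,-0.03],[0,0,0]],[[0,0,-0.03],[0,0,0]],[[0,0,-0.01],[0,0,0]],[[0,0,0],[0,0,0]]], fingers=1, squeeze=40)

```text
clock: 5.65
tcp_pos: [0.3949, -0.2881, 0.2664]
tool_rot: [179.8, 0.2, 89.3]
wrist_force: [0.8, 0.7, -3.1]
grip_width: 0.0397
finger_force: 40.0
```

jog_arm(increments=[[[0,0,0],[0,0,-8.58]],[[0,0,0],[0,0,-8.58]],[[0,0,0],[0,0,-8.58]],[[0,0,0],[0,0,-8.58]],[[0,0,0],[0,0,-8.58]],[[0,0,0],[0,0,-8.58]],[[0,0,0],[0,0,-8.58]],[[0,0,0],[0,0,-8.58]],[[0,0,0],[0,0,-8.58]],[[0,0,0],[0,0,0]]])

```text
clock: 6.65
tcp_pos: [0.3937, -0.2869, 0.2626]
tool_rot: [179.9, -0.2, 166.5]
wrist_force: [0.4, 1.1, -3.4]
grip_width: 0.0396
finger_force: 40.0
```

jog_arm(increments=[[[-0.003,0.028,0.002],[0,0,0]],[[-0.003,0.028,0.002],[0,0,0]],[[-0.003,0.028,0.002],[0,0,0]],[[-0.003,0.028,0.002],[0,0,0]],[[-0.003,0.028,0.002],[0,0,0]],[[-0.003,0.028,0.002],[0,0,0]],[[-0.003,0.028,0.002],[0,0,0]],[[0,0.027,0.002],[0,0,0]],[[0,0,0],[0,0,0]],[[0,0,0],[0,0,0]]])

```text
clock: 7.65
tcp_pos: [0.4665, -0.0752, 0.2476]
tool_rot: [-180.0, -0.1, 166.4]
wrist_force: [-0.2, -0.5, -2.3]
grip_width: 0.0397
finger_force: 40.0
```

```bash
python3 - <<'E'
from h import *
o=ctrl.observe();print(o['tcp_pos'],o['tool_rot'],o['joint_pos'].round(1))
f=grab('wrist','w2');g=grab('scene','s2');print(np.round(f['T'],3).tolist())
c=cv2.resize(g['img'][170:280,150:310,::-1],None,fx=5,fy=5,interpolation=2)[:600]
im=np.zeros((420,800+0,3),np.uint8)
im[:,:400]=cv2.resize(f['img'][:,:,::-1],(560,420))[:,80:480]
im[:,400:]=cv2.resize(g['img'][165:270,170:270,::-1],(400,420),interpolation=2)
cv2.imwrite('pics/m2.png',im)
E
```

```text
[ 0.46651259 -0.07515778  0.24760064] [-1.79987095e+02 -1.09304305e-01  1.66413530e+02] [-18.7   2.  117.3  -0.   60.7 -95.1]
[[0.234, -0.931, -0.28, 0.39], [0.972, 0.224, 0.068, -0.056], [-0.0, -0.288, 0.958, 0.227], [0.0, 0.0, 0.0, 1.0]]
```

View pics/m2.png

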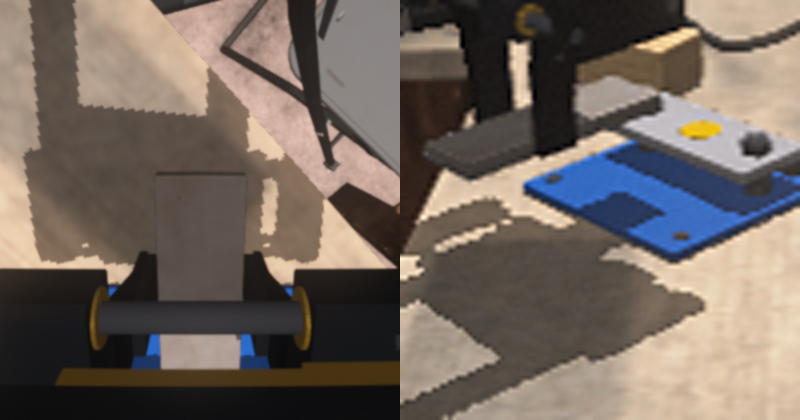

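The wrist view shows the strip square in the fingers, and the scene crop shows it level in front of the stand. I'll pass over the stand to measure its base edges from above.

jog_arm(increments=[[[0,0,-0.03],[0,0,0]],[[-0.02,0,-0.02],[0,0,0]],[[-0.03,0,0],[0,0,0]],[[-0.03,0,0],[0,0,0]],[[-0.03,0,0],[0,0,0]],[[-0.02,0,0],[0,0,0]],[[-0.01,0,0],[0,0,0]],[[0,0,0],[0,0,0]],[[0,0,0],[0,0,0]]])

```text
clock: 8.65
tcp_pos: [0.6023, -0.1087, 0.298]
tool_rot: [180.0, -0.1, 166.4]
wrist_force: [-0.4, -0.2, -3.2]
grip_width: 0.0397
finger_force: 40.0
```

```bash
python3 - <<'E'
from h import *
o=ctrl.observe();print(o['tcp_pos'],o['tool_rot'])
f=grab('wrist','w3')
O=np.array([.5825,-.104]);a=np.radians(-13.4);R=np.array([[np.cos(a),-np.sin(a)],[np.sin(a),np.cos(a)]])
for p in[(-80,65),(-80,-65),(0,65),(0,-65)]: print(p,w2px(f,[np.r_[O+R@(np.array(p)/1e3),.006]]).round(0))
E
```

```text
[ 0.60225488 -0.10874848  0.29802566] [ 1.79995283e+02 -1.07532589e-01  1.66413017e+02]
(-80, 65) [[373.  69.]]
(-80, -65) [[185.  69.]]
(0, 65) [[366. 182.]]
(0, -65) [[193. 182.]]
```

View pics/w3.png

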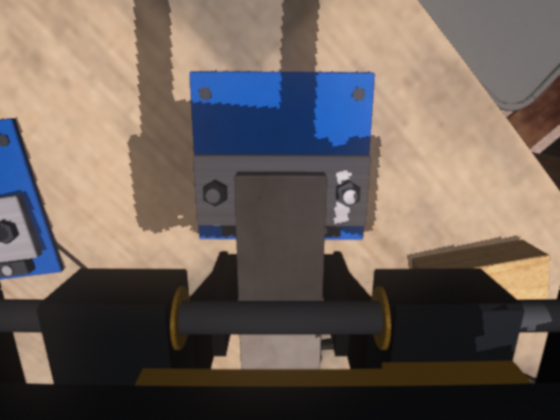

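The base's front corners are at (190,73) and (374,72). Its back edges are at (199,237) and (364,237), and the nuts are at (214,194) and (348,194).

```bash
python3 - <<'E'
from h import *
f=pickle.load(open('pics/w3.pkl','rb'))
P=px2w(f,[(190.5,73),(374.5,72.5)],.006);Q=px2w(f,[(199,238.5),(364,238.5)],.006)
print(P.round(4),Q.round(4))
for A in(P,Q):
  v=A[1]-A[0];print(np.linalg.norm(v),np.degrees(np.arctan2(-v[0],v[1])),A.mean(0).round(4))
N=px2w(f,[(214,194),(348,194)],.037);print(N.round(4),N.mean(0))
S=px2w(f,[(236,172),(326.5,172)],.124);print('strip',S.round(4),np.linalg.norm(S[1]-S[0]),S.mean(0),ctrl.observe()['tcp_pos'])
E
```

```text
[[ 0.4929 -0.1457  0.006 ]
 [ 0.5225 -0.0216  0.006 ]] [[ 0.6116 -0.1759  0.006 ]
 [ 0.642  -0.0499  0.006 ]]
0.12764328687547746 -13.399683717296954 [ 0.5077 -0.0836  0.006 ]
0.12960813118649697 -13.56058332490838 [ 0.6268 -0.1129  0.006 ]
[[ 0.5736 -0.1468  0.037 ]
 [ 0.5947 -0.0595  0.037 ]] [ 0.58417752 -0.10317716  0.037     ]
strip [[ 0.5492 -0.1145  0.124 ]
 [ 0.5582 -0.0775  0.124 ]] 0.03806022305475123 [ 0.55369563 -0.09596504  0.124     ] [ 0.60211002 -0.10852265  0.29813678]
```

jog_arm(increments=[[[0.03,0,0],[0,0,0]],[[0.03,0,0],[0,0,0]],[[0.03,0,0],[0,0,0]],[[0.03,0,0],[0,0,0]],[[0.017,0.0005,0],[0,0,0]],[[0,0,0.03],[0,0,0]],[[0,0,0.03],[0,0,0]],[[0,0,0.03],[0,0,0]],[[0,0,0.01],[0,0,0]],[[0,0,0.004],[0,0,0]],[[0,0,0],[0,0,0]],[[0,0,0],[0,0,0]]])

```text
clock: 9.9
tcp_pos: [0.4708, -0.0761, 0.1961]
tool_rot: [-180.0, 0.1, 166.5]
wrist_force: [-0.3, -0.8, -2.5]
grip_width: 0.0397
finger_force: 40.0
```

```bash
python3 - <<'E'
from h import *
o=ctrl.observe();print(o['tcp_pos'],o['tool_rot'],o['wrist_force'])
g=grab('scene','s4');d=grab('side','d4')
im=np.zeros((400,800,3),np.uint8)
im[:,:400]=cv2.resize(g['img'][170:260,175:265,::-1],(400,400),interpolation=2)
im[:,400:]=cv2.resize(d['img'][200:290,220:310,::-1],(400,400),interpolation=2)
cv2.imwrite('pics/m4.png',im)
E
```

```text
[ 0.47081295 -0.07614001  0.19612292] [-1.79986497e+02  1.46289555e-01  1.66476300e+02] [-0.30230536 -0.75100112 -2.49492191]
```

View pics/m4.png

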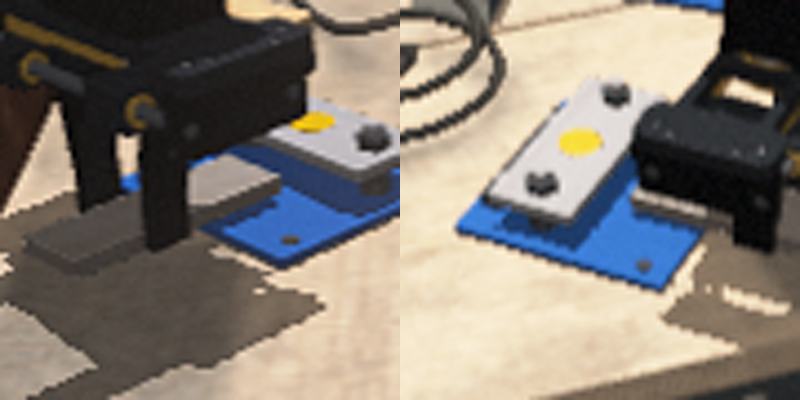

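The strip is level, in line and just short of the plate, so I'm inserting it.

jog_arm(increments=[[[0,0,0.001],[0,0,0]],[[-0.008,0,0],[0,0,0]],[[-0.008,0,0],[0,0,0]],[[-0.008,0,0],[0,0,0]],[[-0.006,0,0],[0,0,0]],[[0,0,0],[0,0,0]],[[0,0,0],[0,0,0]]])

```text
clock: 10.7
tcp_pos: [0.4992, -0.0829, 0.1934]
tool_rot: [180.0, -0.0, 166.5]
wrist_force: [-1.6, -0.4, -3.5]
grip_width: 0.0397
finger_force: 40.0
```

jog_arm(increments=[[[-0.006,0,0],[0,0,0]],[[-0.006,0,0],[0,0,0]],[[-0.006,0,0],[0,0,0]],[[-0.006,0,0],[0,0,0]],[[-0.006,0,0],[0,0,0]],[[0,0,0],[0,0,0]],[[0,0,0],[0,0,0]]])

```text
clock: 11.4
tcp_pos: [0.5284, -0.0899, 0.1935]
tool_rot: [180.0, -0.0, 166.5]
wrist_force: [-0.0, -0.4, -2.9]
grip_width: 0.0396
finger_force: 40.0
```

jog_arm(increments=[[[0,0,0.001],[0,0,0]],[[0,0,0.001],[0,0,0]],[[-0.002,0,0],[0,0,0]],[[-0.002,0,0],[0,0,0]],[[-0.002,0,0],[0,0,0]],[[-0.002,0,0],[0,0,0]],[[0,0,0],[0,0,0]],[[0,0,0],[0,0,0]]])

```text
clock: 12.2
tcp_pos: [0.536, -0.0917, 0.1914]
tool_rot: [180.0, -0.0, 166.5]
wrist_force: [-1.7, -0.2, -3.0]
grip_width: 0.0397
finger_force: 40.0
```

jog_arm(increments=[[[-0.001,0,0],[0,0,0]],[[-0.001,0,0],[0,0,0]],[[-0.001,0,0],[0,0,0]],[[0,0,0],[0,0,0]]])

```text
clock: 12.6
tcp_pos: [0.5373, -0.0919, 0.1908]
tool_rot: [180.0, -0.4, 166.5]
wrist_force: [-10.0, 1.7, 3.0]
grip_width: 0.04
finger_force: 40.0
```

It has met the stop, with 10 N of push. Releasing.

jog_arm(increments=[[[0,0,0],[0,0,0]],[[0,0,0],[0,0,0]],[[0,0,0],[0,0,0]],[[0,0,0],[0,0,0]],[[0,0,0],[0,0,0]],[[0,0,0],[0,0,0]]], fingers=0.2)

```text
clock: 13.2
tcp_pos: [0.5392, -0.0926, 0.1918]
tool_rot: [-180.0, 0.0, 166.5]
wrist_force: [0.9, -0.2, 0.8]
grip_width: 0.0685
finger_force: 0.0
```

jog_arm(increments=[[[0,0,-0.02],[0,0,0]],[[0,0,-0.03],[0,0,0]],[[0,0,-0.03],[0,0,0]],[[0,0,-0.03],[0,0,0]],[[-0.02,0,0],[0,0,0]],[[-0.026,0,0],[0,0,0]],[[0,0,0],[0,0,0]],[[0,0,0],[0,0,0]]])

```text
clock: 14.0
tcp_pos: [0.5836, -0.1032, 0.3012]
tool_rot: [180.0, -0.1, 166.5]
wrist_force: [-0.1, -0.4, -0.1]
grip_width: 0.07
finger_force: 0.0
```

```bash
python3 - <<'E'
from h import *
o=ctrl.observe();print(o['tcp_pos'],o['tool_rot'],o['wrist_force'])
f=grab('wrist','w5');g=grab('scene','s5');d=grab('side','d5')
im=np.zeros((600,800,3),np.uint8)
im[:,:400]=cv2.resize(f['img'][0:300,180:380,::-1],(400,600),interpolation=2)
im[:300,400:]=cv2.resize(g['img'][180:240,195:275,::-1],(400,300),interpolation=2)
im[300:,400:]=cv2.resize(d['img'][210:270,230:310,::-1],(400,300),interpolation=2)
cv2.imwrite('pics/m5.png',im)
E
```

```text
[ 0.58363904 -0.10323176  0.30116824] [ 1.79995005e+02 -6.39300374e-02  1.66476092e+02] [-0.12383135 -0.39580716 -0.1354542 ]
```

View pics/m5.png

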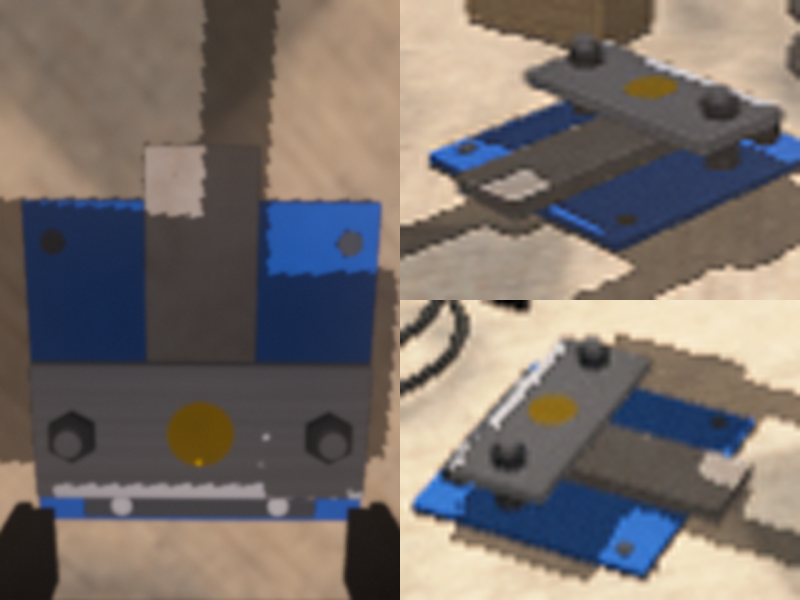

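The strip lies straight under the plate. In the full wrist image its rear end is at (252.5–311, 72.5), the base front corners are at (191,101) and (370,101), and the spot is at (280,217).

```bash
python3 - <<'E'
from h import *
f=pickle.load(open('pics/w5.pkl','rb'))
S=px2w(f,[(252.5,72.5),(311,72.5)],.016);W=px2w(f,[(253,180),(308,180)],.016);B=px2w(f,[(191,101),(370.5,101.5)],.006);p=px2w(f,[(280,217.5)],.031)[0]
print(S.round(4),B.round(4),'spot',p.round(4))
v=B[1]-B[0];v=v[:2]/np.linalg.norm(v[:2]);u=np.array([v[1],-v[0]]);print(np.degrees(np.arctan2(u[1],u[0])))
b=B.mean(0)[:2]
for n,q in(('rear',S.mean(0)),('mid',W.mean(0)),('spot',p)): print(n,((q[:2]-b)@u).round(4),((q[:2]-b)@v).round(4))
E
```

```text
[[ 0.485  -0.0981  0.016 ]
 [ 0.4942 -0.0597  0.016 ]] [[ 0.4924 -0.1463  0.006 ]
 [ 0.5227 -0.0215  0.006 ]] spot [ 0.5845 -0.1029  0.031 ]
-13.647616300047519
rear -0.0186 0.0006
mid 0.0554 -0.0
spot 0.0793 -0.0003
```

The rear end may be 1–1.5 mm short of the stop, so I'll nudge it home with closed fingertips from behind.

jog_arm(increments=[[[0.04,0,0],[0,0,0]],[[0.04,0,0],[0,0,0]],[[0.045,0,0],[0,0,0]],[[0,0,0.03],[0,0,0]],[[0,0,0.03],[0,0,0]],[[0,0,0.03],[0,0,0]],[[0,0,0.0215],[0,0,0]],[[0,0,0],[0,0,0]],[[0,0,0],[0,0,0]]], fingers=1, squeeze=20)

```text
clock: 15.05
tcp_pos: [0.4619, -0.0739, 0.1903]
tool_rot: [180.0, -0.1, 166.5]
wrist_force: [0.4, -0.6, 0.2]
grip_width: 0.0061
finger_force: 0.0
```

jog_arm(increments=[[[-0.003,0,0],[0,0,0]],[[-0.003,0,0],[0,0,0]],[[-0.003,0,0],[0,0,0]],[[-0.002,0,0],[0,0,0]],[[0,0,0],[0,0,0]],[[0,0,0],[0,0,0]]])

```text
clock: 15.65
tcp_pos: [0.473, -0.0766, 0.1902]
tool_rot: [180.0, -0.0, 166.5]
wrist_force: [-0.4, 0.6, 0.6]
grip_width: 0.0006
finger_force: 0.0
```

jog_arm(increments=[[[-0.002,0,0],[0,0,0]],[[-0.002,0,0],[0,0,0]],[[-0.001,0,0],[0,0,0]],[[0,0,0],[0,0,0]]])

```text
clock: 16.05
tcp_pos: [0.4776, -0.0777, 0.19]
tool_rot: [180.0, -0.1, 166.5]
wrist_force: [-1.7, 0.7, 1.1]
grip_width: 0.0008
finger_force: 0.8
```

jog_arm(increments=[[[-0.001,0,0],[0,0,0]],[[-0.001,0,0],[0,0,0]],[[0,0,0],[0,0,0]]])

```text
clock: 16.35
tcp_pos: [0.4785, -0.0779, 0.1896]
tool_rot: [180.0, -0.3, 166.5]
wrist_force: [-7.7, 1.1, 6.2]
grip_width: 0.0005
finger_force: 4.0
```

jog_arm(increments=[[[-0.001,0,0],[0,0,0]],[[0,0,0],[0,0,0]]])

```text
clock: 16.55
tcp_pos: [0.4789, -0.0779, 0.1893]
tool_rot: [180.0, -0.4, 166.5]
wrist_force: [-10.4, 1.8, 7.9]
grip_width: 0.0004
finger_force: 5.4
```

It is firmly seated (about 10 N, no more travel). Now backing off and going over the spot.

jog_arm(increments=[[[0.005,0,0],[0,0,0]],[[0.006,0,0],[0,0,0]],[[0,0,-0.03],[0,0,0]],[[0,0,-0.03],[0,0,0]],[[-0.03,0,0],[0,0,0]],[[-0.03,0,0],[0,0,0]],[[-0.03,0,0],[0,0,0]],[[-0.028,0,0],[0,0,0]],[[0,0,0],[0,0,0]],[[0,0,0],[0,0,0]]])

```text
clock: 17.55
tcp_pos: [0.5847, -0.1035, 0.2498]
tool_rot: [180.0, -0.0, 166.5]
wrist_force: [-0.7, -0.0, 0.1]
grip_width: 0.0007
finger_force: 0.0
```

jog_arm(increments=[[[0,0,0.02],[0,0,0]],[[0,0,0.01],[0,0,0]],[[0,0,0],[0,0,0]],[[0,0,0],[0,0,0]]])

```text
clock: 17.95
tcp_pos: [0.5842, -0.1033, 0.2201]
tool_rot: [180.0, -0.0, 166.5]
wrist_force: [0.8, 0.1, 0.2]
grip_width: 0.0006
finger_force: 0.0
```

jog_arm(increments=[[[0,0,0.003],[0,0,0]],[[0,0,0.003],[0,0,0]],[[0,0,0.002],[0,0,0]],[[0,0,0.002],[0,0,0]],[[0,0,0.002],[0,0,0]],[[0,0,0],[0,0,0]],[[0,0,0],[0,0,0]]])

```text
clock: 18.65
tcp_pos: [0.585, -0.1035, 0.2084]
tool_rot: [-180.0, 0.0, 166.5]
wrist_force: [0.2, -0.2, 2.7]
grip_width: 0.0007
finger_force: 1.4
```

jog_arm(increments=[[[0,0,0.001],[0,0,0]],[[0,0,0.001],[0,0,0]],[[0,0,0],[0,0,0]],[[0,0,0],[0,0,0]]])

```text
clock: 19.05
tcp_pos: [0.585, -0.1036, 0.2067]
tool_rot: [-180.0, 0.0, 166.5]
wrist_force: [-0.1, -0.5, 6.7]
grip_width: 0.0005
finger_force: 3.0
```

jog_arm(increments=[[[0,0,0.001],[0,0,0]],[[0,0,0],[0,0,0]],[[0,0,0],[0,0,0]]])

```text
clock: 19.35
tcp_pos: [0.585, -0.1036, 0.2067]
tool_rot: [-180.0, 0.0, 166.5]
wrist_force: [-5.0, 0.8, 12.6]
grip_width: 0.0005
finger_force: 6.5
```

jog_arm(increments=[[[0,0,0.001],[0,0,0]],[[0,0,0.001],[0,0,0]],[[0,0,0],[0,0,0]],[[0,0,0],[0,0,0]],[[0,0,0],[0,0,0]]])

```text
clock: 19.85
tcp_pos: [0.5852, -0.1036, 0.2066]
tool_rot: [-180.0, 0.0, 166.5]
wrist_force: [-10.6, 1.8, 26.0]
grip_width: 0.0002
finger_force: 13.3
```

```bash
python3 - <<'E'
from h import *
o=ctrl.observe();print(o['clock'],o['tcp_pos'],o['wrist_force'])
g=grab('scene','s6');d=grab('side','d6')
im=np.zeros((400,800,3),np.uint8)
im[:,:400]=cv2.resize(g['img'][165:245,195:275,::-1],(400,400),interpolation=2)
im[:,400:]=cv2.resize(d['img'][195:275,225:305,::-1],(400,400),interpolation=2)
cv2.imwrite('pics/m6.png',im)
E
```

```text
19.85 [ 0.58517054 -0.1035793   0.20659382] [-10.59942269   1.84808423  26.04502608]
```

View pics/m6.png

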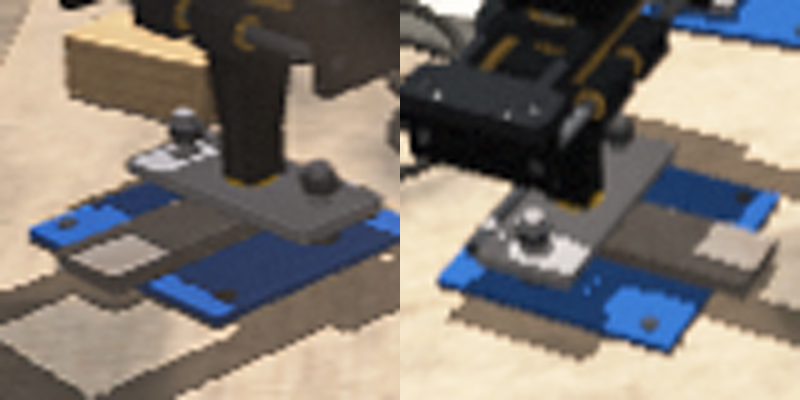

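The plate is down flush on the strip and held at 26 N, with the strip still straight and the other objects untouched. Handing in.

```bash
python3 -c "
from workcell import ctrl
print(ctrl.close_job())"
```

```text
the job is handed in; nothing more can be done
None
```

I slid the strip straight and centred into the tall-gap stand up against the stop bar and let go of it, then pressed the plate down flush and handed the job in at about 20 s, still holding it down with about 26 N; no verdict was shown.

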